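# Feel for the die-release notch and press the key

## Robot

A 7-joint arm with a two-finger parallel gripper is mounted at the origin on the work surface. World frame = base frame: x ahead of the robot, y to its left, z up, the work surface at z = 0. Lengths are in m, angles in rad, forces in N, time in s.
With the tool pointing down it reaches from about 0.4 to 0.85 m from the base axis. Payload 10.4 kg.
Tool frame: the origin (TCP) lies between the finger pads; the fingertips stand 22 mm ahead of it and the grasp point (between the pads) lies 3 mm ahead of it (r.nose_length is the distance from the TCP to the fingertips, in m); z points along the fingers, y is the line along which they close (so a half turn about z gives the same grasp; the last joint's range is limited). The gripper opens to 87 mm and grips with 3 to 60 N. Pads are 19 mm wide; open, the fingers measure 117 mm over their backs; the gripper's body (75 mm by 190 mm) begins 51 mm behind the grasp point.
Start: joints at [-1.135, 0.332, -0.065, 1.46, 0.022, 1.35, -0.088], TCP at [0.277, 0.56, 0.245] pointing down, gripper open.
Joint ranges: [-2.6, 2.6], [-0.5, 2.12], [-1.47, 1.34], [0.16, 2.42], [-1.27, 4.41], [0.06, 2.06], [-2.6, 2.6]. Speed limits (rad/s): [2.22, 2.22, 2.79, 2.79, 3.14, 3.14, 3.14].

## Interface

Orientations are given as a unit quaternion [x, y, z, w].
In Python, from bench import readout, cams, r gives the robot as it stands. The module is installed in compiled form; this text tells all that it offers.
- The arm moves only by the tool step_arm, never from a script. Its argument "deltas" is a list that holds one entry, the list of rows, each a list of 7 numbers: the turn, a rotation vector about the tool's x, y, z in rad, then the shift along the tool's x, y, z in m, then the opening in per cent of the stroke, from 0 (shut) to 100 (fully open). A call has 1 to 20 rows; each row is the pose to reach, as a shift and turn from the pose commanded when the call began, along the tool's axes at that moment; what a row does not reach only later rows make up. A row lasts 1/8 s, in which the tool goes at most 62.5 mm and 10.7 degrees, less where a joint would pass 70% of its speed; a pose out of reach is approached as far as the arm can. A call with a gripper value outside its range is refused whole. The fingers move at their own pace and stop on an object; "squeeze" is the grip in N (left out, the last holds). Time passes only in rows, so rows that repeat a pose let the fingers close. It gives the time, the measured TCP pose, the force, the opening and the grip force at its end, in the units of the state.
- readout.read_state(): the state, without advancing time (a new reading comes with each control period).
- cams.camera(name): name is "side" or "top"; returns a dict with "img" (384x512x3 uint8, red, green, blue), "fx", "fy", "cx", "cy" (pixels), "origin" and "rotation" of the camera in the world. Camera axes: x right, y up, looking along -z (the intrinsics and any distortion apply to the point x, -y, -z); pixel columns grow to the right and rows downward; lengths in m; the calibration is good to about 2 mm. A picture is of the moment at which its call begins. There is no depth.
- r.close_job(): hands the job in; it is judged then, once.
The state is a dict: "time": time; "joint_positions": joint angles; "joint_vel": joint speeds; "joint_torque": joint torques, N m; "ee_pos": TCP position; "eef_rot": TCP orientation; "ft_force": force on the tool from outside, world axes, zero at the start; "torque": the same for the moment, N m; "width": finger opening in m; "grip_force": force on a finger pad.
Only numpy, scipy, OpenCV 4.12 (cv2) and the standard library are available. Lean on these libraries where they do the work, as an engineer would, in place of code of your own. Each camera call takes 0.05 s, during which the arm holds its last target. There are 200 camera calls.

## Task

With closed fingertips, touch the top edge of the aluminium gauge bar at its yellow mark, then slide along that edge away from the mark, lightly and in contact, until you find the notch in it. Press the black release key inside the notch fully down so that it stays down and frees the brass stamping die, then move clear. Pick nothing up, do not lean hard on the fixture, and leave the die, the spacer and the other things on the bench where they are.

Things in the scene. Friction and masses are not known exactly. Their poses are not given: they have to be found in the camera images.
- bed: Steel die-setting bed fixed to the bench, 200 (x) x 340 (y) x 12 mm; origin at the centre of its underside, z up. Along its y axis stands the aluminium gauge bar, 22 mm thick, centred at x = +35 mm, top edge at z = 62 mm. Two grey clamps (50 x 35 mm, 76 mm high) at x = 35, y = -137.5 and +137.5 mm hold it; its ends stick out beyond them to 265 mm at most.
- edge_start (a point): Yellow mark, 20 mm long, at the -y end of the bar's top edge. The point is on the edge, mid-thickness, at bed x = 35, y = -105, z = 62 mm, 15 mm from the clamp's face; its axes are the bed's. Sweep along +y: the edge is flat and rigid but for one notch, 44 mm long in y, open above, in front and behind, whose centre lies 95 to 190 mm from here, elsewhere each time.
- edge_end (a point): Far end of the open top edge, where the bar enters the clamp at the +y end: bed x = 35, y = +120, z = 62 mm, mid-thickness.
- key (a joint): Black release key filling the notch's floor: how far it is pressed straight down, 0 (up, its top 18 mm below the bar's top edge) to 0.008 m (fully down, 26 mm below). Its top is 20 x 42 mm. It moves with about 4 N of friction, has no spring and stays where it is left. As it goes down an orange tongue at the bar's foot draws back off the die.
- die: Loose brass stamping die, 60 (x) x 90 (y) x 12 mm, 0.5 kg, lying on the bed in front (-x side) of the bar; origin at the centre of its underside. Leave alone.
- spacer: Loose dark steel block, 24 x 34 x 16 mm, lying on the bed beside the die; origin at the centre of its underside. Leave alone.
- foil_roll: Loose gold foil roll standing on end, 68 mm across, 60 mm high; origin at the centre of its underside. Leave alone.
- jar: Loose grey jar with red cap, 60 mm across, 80 mm high; origin at the centre of its underside. Leave alone.
- screwdriver: Loose screwdriver with red handle, lying on the bench along its x axis, under 250 mm long; origin under its middle. Leave alone.
- wrench: Loose steel wrench, lying on the bench along its x axis, under 250 mm long; origin under its middle. Leave alone.

How it is judged:
On the way, in this order (a step that is already met when the one before it is completed fails the run):
1. a fingertip touches the top edge at the yellow mark (within 25 mm of it along the bar) (contact force between the fingers and bed above 0.3 N and y of the grasp point in the frame of edge_start between -0.025 and 0.025 m and x of the grasp point in the frame of edge_start between -0.03 and 0.03 m and z of the grasp point in the frame of edge_start below 0.05 m).
2. it slides on along the edge: it touches the bar 30 to 65 mm past the mark (contact force between the fingers and bed above 0.3 N and y of the grasp point in the frame of edge_start between 0.03 and 0.065 m and x of the grasp point in the frame of edge_start between -0.03 and 0.03 m and z of the grasp point in the frame of edge_start below 0.05 m).
3. the key in the notch is pressed fully down (value of joint key above 0.0068 m), for 0.1 s.
At the end, for the whole second after the job is handed in: The key is down by at least 6.5 of its 8 mm and stays there; the die, the spacer and the other loose things are within 20 mm of where they began, at rest (value of joint key above 0.0065 m and distance of each of die, spacer, foil_roll, jar, screwdriver, wrench from where it was at the start of the episode below 0.02 m and linear speed of die below 0.02 m/s); the robot touches nothing.
It fails at once if the fingers lean on the fixture with more than 40 N (contact force between the fingers and bed above 40 N).
It fails at once if the die or the spacer is lifted, carried or shoved (more than 20 mm) (distance of any of die, spacer from where it was at the start of the episode above 0.02 m).
It fails at once if another loose thing is moved by more than 20 mm (distance of any of foil_roll, jar, screwdriver, wrench from where it was at the start of the episode above 0.02 m).
It also fails if it takes over 61 s, if anything falls off the work surface, if the arm or the gripper's body presses on something with over 40 N, if the wrist force passes 120 N, or if a joint passes its speed limit or range.

## Working session

There is one attempt and no reset: what is moved stays moved. The work goes in short steps, Python scripts to look and compute and a tool call to move; the robot and the scene stay as the last step left them, time stands still between calls to the robot, and variables do not carry over. Pictures are saved under pics/ and viewed, at most 10 in all, crops included, and the job is handed in when it is done.

Besides the shell and the picture viewer there is one more tool, called by a JSON object that holds its "op" and its "data", one argument or row to a line. step_arm: Moves the arm, as the interface text tells. Its arguments: {"type":"object","properties":{"deltas":{"type":"array"},"squeeze":{"type":"number"}},"required":["deltas"]}

```bash
mkdir -p pics
python3 - <<'E'
from bench import readout, cams, r
import cv2
for n in("top","side"):
    c=cams.camera(n); cv2.imwrite(f"pics/{n}0.png",c["img"][:,:,::-1])
    print(n,{k:v for k,v in c.items() if k!="img"})
print(readout.read_state(), r.nose_length)
E
```

```text
top {'fx': 433.36421515540025, 'fy': 433.36421515540025, 'cx': 260.3806664727151, 'cy': 188.8020018388261, 'origin': array([ 0.29226912, -0.01635957,  1.42696564]), 'rotation': array([ 0.06123975, -0.05655903, -0.69753012,  0.71168989])}
side {'fx': 487.714698932078, 'fy': 487.714698932078, 'cx': 250.85156957330486, 'cy': 196.56097978235204, 'origin': array([0.71689763, 1.15608447, 1.36903941]), 'rotation': array([0.02173371, 0.36545377, 0.92718634, 0.07935166])}
{'time': 0.1, 'joint_positions': array([-1.13459961,  0.33279938, -0.06469438,  1.46083808,  0.02162749,
        1.34988248, -0.08852394]), 'joint_vel': array([ 0.00169155, -0.00120508, -0.00046996, -0.00253628,  0.00347715,
        0.00131853, -0.00186541]), 'joint_torque': array([ 9.86200539e-04, -6.24542999e+01,  2.44563818e-02, -3.90718496e+01,
       -6.14745752e-02,  3.66373092e-02,  5.24601546e-05]), 'ee_pos': array([0.27667081, 0.56008746, 0.24384846]), 'eef_rot': array([ 2.27393784e-01,  9.73802695e-01, -6.07499618e-04, -9.92245998e-05]), 'ft_force': array([ 0.52832744,  0.43004675, -0.08198668]), 'torque': array([ 0.04567319, -0.02759817, -0.01654033]), 'grip_force': 0.0, 'width': 0.08690013372484834} 0.022
```

View pics/top0.png

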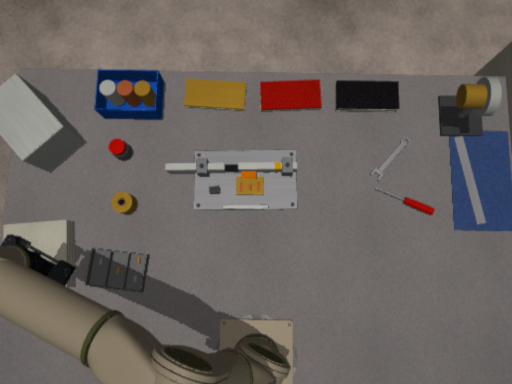

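View pics/side0.png

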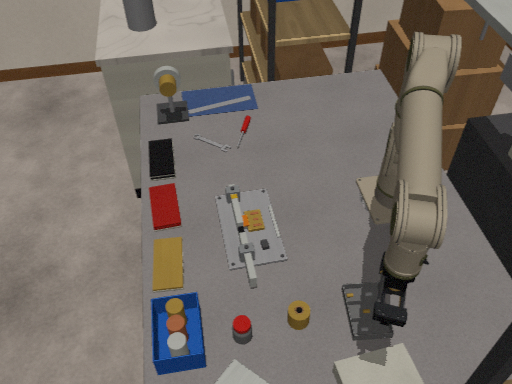

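The top view shows the bar running left-right: the yellow mark is near (278,166), the dark notch near (231,168), and the clamps at (202,164) and (288,164). I'll enlarge it and compute positions.

```bash
cat > h.py <<'E'
import numpy as np
from scipy.spatial.transform import Rotation as R
def ray(c,u,v,z):
    d=R.from_quat(c["rotation"]).apply([(u-c["cx"])/c["fx"],-(v-c["cy"])/c["fy"],-1])
    return c["origin"]+d*(z-c["origin"][2])/d[2]
def proj(c,p):
    q=R.from_quat(c["rotation"]).inv().apply(np.asarray(p)-c["origin"])
    return c["cx"]+c["fx"]*q[0]/-q[2], c["cy"]+c["fy"]*q[1]/q[2]
E
python3 - <<'E'
import cv2, numpy as np
from bench import cams
from h import *
c=cams.camera("top"); s=cams.camera("side")
a=cv2.resize(c["img"][140:220,155:305],None,fx=5,fy=5,interpolation=cv2.INTER_CUBIC)
cv2.imwrite("pics/topz.png",a[:,:,::-1])
a=cv2.resize(s["img"][175:290,205:295],None,fx=5,fy=5,interpolation=cv2.INTER_CUBIC)
cv2.imwrite("pics/sidez.png",a[:,:,::-1])
for n,q in(("top",c),("side",s)):
    h=cv2.cvtColor(q["img"],cv2.COLOR_RGB2HSV); lo=(140,220,155,305) if n=="top" else (175,290,205,295)
    m=cv2.inRange(h,(22,120,100),(32,255,255)); 
    N,_,st,ce=cv2.connectedComponentsWithStats(m)
    for i in range(1,N):
        u,v=ce[i]
        if st[i,4]>5 and lo[2]<u<lo[3] and lo[0]<v<lo[1]: print(n,ce[i],st[i],ray(q,u,v,.062))
E
```

```text
top [277.5 166. ] [275 163   6   7  30] [ 0.59753368 -0.05854109  0.062     ]
top [257. 193.] [252 193  11   1  11] [0.50817605 0.00558038 0.062     ]
side [233.60869565 195.82608696] [230 194   8   5  23] [ 0.60302797 -0.06289402  0.062     ]
```

View pics/topz.png

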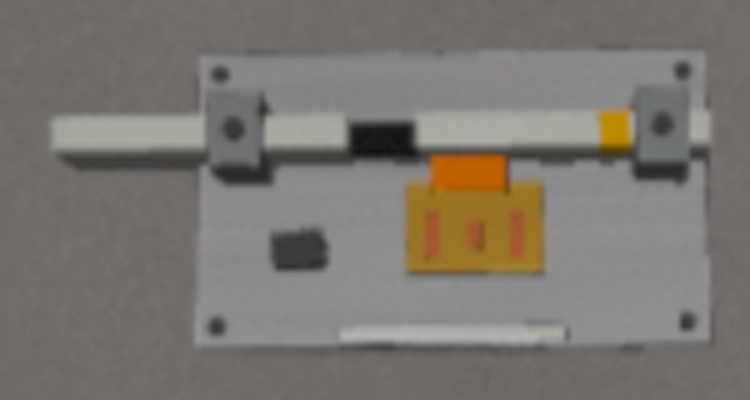

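View pics/sidez.png

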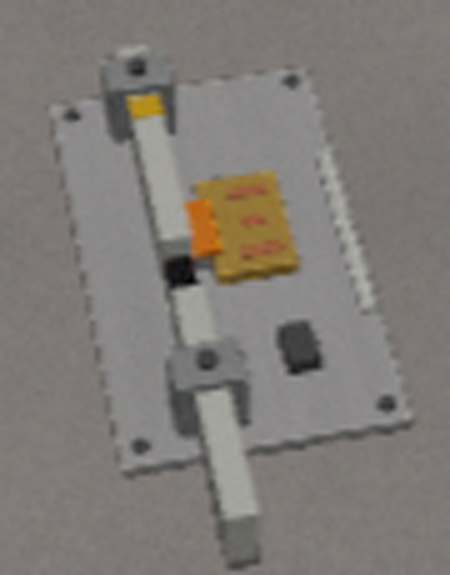

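Top crop: mark at (614,130), notch from x=348 to 415, die at (475,228), spacer at (298,250). The side crop agrees. Next I'll fit the bed pose from its corners in both views.

Run:
```python
from bench import cams
from h import *
from scipy.optimize import least_squares
T=cams.camera("top"); S=cams.camera("side")
t=lambda x,y:(155+(x+.5)/5-.5,140+(y+.5)/5-.5); s=lambda x,y:(205+(x+.5)/5-.5,175+(y+.5)/5-.5)
B=[(.1,.17,.012),(.1,-.17,.012),(-.1,-.17,.012),(-.1,.17,.012)]
tp=[t(200,57),t(703,52),t(710,344),t(196,345)]
sp=[s(125,472),s(52,106),s(300,68),s(410,420)]
P=lambda q,b:np.array([q[0]+np.cos(q[2])*b[0]-np.sin(q[2])*b[1],q[1]+np.sin(q[2])*b[0]+np.cos(q[2])*b[1],b[2]])
def bed(c,px):
    f=lambda q:np.ravel([np.subtract(proj(c,P(q,b)),p) for b,p in zip(B,px)])
    o=least_squares(f,[.55,.05,0]); return o.x,np.abs(o.fun).max()
qs=[]
for c,px in((T,tp),(S,sp)):
    q,e=bed(c,px);qs.append(q);print(q,e)
def inv(q,w):
    d=w[:2]-q[:2];return np.cos(q[2])*d[0]+np.sin(q[2])*d[1],-np.sin(q[2])*d[0]+np.cos(q[2])*d[1]
print("top mark",inv(qs[0],ray(T,277.5,166,.062)),"side mark",inv(qs[1],ray(S,233.6,195.8,.062)))
# notch: +y rim and -y rim on top edge
for x in(348,415): print("notch top",inv(qs[0],ray(T,*t(x,122),.062)))
print("key centre top",inv(qs[0],ray(T,*t(382,140),.044)),"side",inv(qs[1],ray(S,*s(180,270),.044)))
for q in qs: print("mark world",P(q,(.035,-.105,.062)))
```

```text
[0.56193185 0.04719209 0.02704905] 0.8051585624742472
[0.56606216 0.04518911 0.03485345] 0.8443501851026838
top mark (np.float64(0.032729179816464726), np.float64(-0.10665737921674323)) side mark (np.float64(0.033185502630202986), np.float64(-0.10944148581123826))
notch top (np.float64(0.04064490483563882), np.float64(0.06519331276901774))
notch top (np.float64(0.040313434472492415), np.float64(0.021947002501526477))
key centre top (np.float64(0.032554504802387405), np.float64(0.0445007981669234)) side (np.float64(0.03436057027498906), np.float64(0.03382214127238539))
mark world [ 0.59975885 -0.0568229   0.062     ]
mark world [ 0.60469978 -0.0585275   0.062     ]
```

```bash
cat >> h.py <<'E'
def delta(pos,yaw):
    """tool-frame turn and shift to world pos; tool y along bed x (yaw), z down"""
    from bench import readout
    s=readout.read_state(); R0=R.from_quat(s["eef_rot"])
    c,n=np.cos(yaw),np.sin(yaw); Rt=R.from_matrix(np.array([[-n,c,0],[c,n,0],[0,0,-1]]))
    a=R0.inv()*Rt; b=R0.inv()*Rt*R.from_euler('z',np.pi)
    t=min((a,b),key=lambda q:q.magnitude()).as_rotvec()
    print("turn",t.round(4),"shift",R0.inv().apply(np.asarray(pos)-s["ee_pos"]).round(4),"f",s["ft_force"].round(2),s["ee_pos"].round(4),s["time"])
E
sed -i 's/\[\[-n,c,0\],\[c,n,0\]/[[-n,c,0],[c,n,0]/' h.py
python3 -c "
from h import *
delta([.602,-.058,.2],.03)"
```

```text
turn [-3.000e-04  2.000e-04  1.082e+00] shift [-0.5654 -0.4103  0.0445] f [ 0.45  0.27 -0.12] [0.2768 0.5603 0.2443] 0.3
```

{"op": "step_arm", "data": {
  "deltas": [
    [[0,0,0.1,-0.04,-0.03,0,0],[0,0,0.2,-0.08,-0.06,0,0],[0,0,0.3,-0.12,-0.09,0,0],[0,0,0.4,-0.16,-0.12,0,0],[0,0,0.5,-0.2,-0.15,0,0],[0,0,0.6,-0.25,-0.18,0,0],[0,0,0.7,-0.3,-0.21,0,0],[0,0,0.8,-0.35,-0.25,0,0],[0,0,0.9,-0.4,-0.29,0,0],[0,0,1.0,-0.45,-0.33,0,0],[0,0,1.08,-0.5,-0.37,0.02,0],[0,0,1.082,-0.54,-0.39,0.035,0],[0,0,1.082,-0.5654,-0.41,0.0445,0],[0,0,1.082,-0.5654,-0.41,0.0445,0],[0,0,1.082,-0.5654,-0.41,0.0445,0],[0,0,1.082,-0.5654,-0.41,0.0445,0]]
  ],
  "squeeze": 10
}}

```text
time: 2.3
ee_pos: [0.6021, -0.0561, 0.2005]
eef_rot: [0.696, 0.718, 0.001, -0.0]
ft_force: [-0.1, -0.7, 0.1]
width: 0.0002
grip_force: 0.0
```

{"op": "step_arm", "data": {
  "deltas": [
    [[0,0,0,0,0,0.03,0],[0,0,0,0,0,0.06,0],[0,0,0,0,0,0.09,0],[0,0,0,0,0,0.1,0],[0,0,0,0,0,0.1,0],[0,0,0,0,0,0.1,0]]
  ]
}}

```text
time: 3.05
ee_pos: [0.6029, -0.0575, 0.1014]
eef_rot: [0.696, 0.718, 0.001, 0.001]
ft_force: [-0.7, 0.7, -0.2]
width: 0.0002
grip_force: 0.0
```

Run:
```python
from bench import cams
from h import *
import cv2
S=cams.camera("side");T=cams.camera("top")
a=cv2.resize(S["img"][165:265,200:290],None,fx=4,fy=4,interpolation=cv2.INTER_CUBIC)
b=cv2.resize(T["img"][130:230,205:305],None,fx=4,fy=4,interpolation=cv2.INTER_CUBIC)
cv2.imwrite("pics/m1.png",np.hstack([a,b])[:,:,::-1])
delta([.602,-.058,.085],.03)
```

```text
turn [ 0.0019 -0.0002  0.0001] shift [-0.0005 -0.0009  0.0163] f [-0.28  0.41  0.52] [ 0.6028 -0.0575  0.1013] 3.15
```

View pics/m1.png

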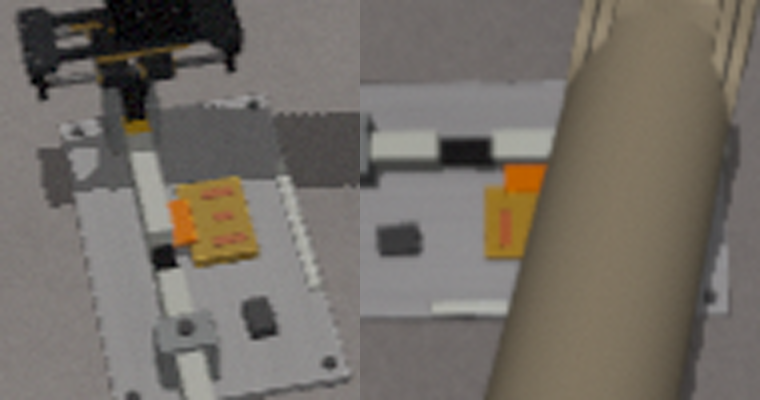

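The fingertips are at about (133,120) in the side half, just above the yellow mark at (137,127), so they are aligned. Now I'll lower gently.

{"op": "step_arm", "data": {
  "deltas": [
    [[0,0,0,0,0,0.005,0],[0,0,0,0,0,0.01,0],[0,0,0,0,0,0.013,0],[0,0,0,0,0,0.015,0],[0,0,0,0,0,0.016,0],[0,0,0,0,0,0.016,0],[0,0,0,0,0,0.016,0]]
  ]
}}

```text
time: 4.03
ee_pos: [0.6021, -0.0576, 0.0845]
eef_rot: [0.696, 0.718, 0.0, -0.0]
ft_force: [-3.2, 1.0, 5.8]
width: 0.0006
grip_force: 2.9
```

{"op": "step_arm", "data": {
  "deltas": [
    [[0,0,0,0,0,0.0005,0],[0,0,0,0,0,0.001,0],[0,0,0,0,0,0.001,0]]
  ]
}}

```text
time: 4.4
ee_pos: [0.6021, -0.0577, 0.0844]
eef_rot: [0.696, 0.718, 0.0, -0.0]
ft_force: [-8.1, 2.0, 15.6]
width: 0.0003
grip_force: 7.7
```

{"op": "step_arm", "data": {
  "deltas": [
    [[0,0,0,0,0,0.0005,0],[0,0,0,0,0,0.001,0],[0,0,0,0,0,0.001,0]]
  ]
}}

```text
time: 4.78
ee_pos: [0.6021, -0.0577, 0.0844]
eef_rot: [0.697, 0.717, 0.0, -0.0]
ft_force: [-12.0, 1.4, 24.3]
width: 0.0004
grip_force: 12.5
```

{"op": "step_arm", "data": {
  "deltas": [
    [[0,0,0,0,0,-0.0018,0],[0,0,0,0,0,-0.0018,0],[0,0,0,0.004,0,-0.0018,0],[0,0,0,0.008,0,-0.0018,0],[0,0,0,0.012,0,-0.0018,0],[0,0,0,0.016,0,-0.0018,0],[0,0,0,0.02,0,-0.0018,0]]
  ]
}}

```text
time: 5.65
ee_pos: [0.6023, -0.039, 0.0845]
eef_rot: [0.697, 0.717, 0.0, 0.001]
ft_force: [0.7, -3.5, 5.3]
width: 0.0006
grip_force: 2.8
```

{"op": "step_arm", "data": {
  "deltas": [
    [[0,0,0,0.004,0,0,0],[0,0,0,0.008,0,0,0],[0,0,0,0.012,0,0,0],[0,0,0,0.016,0,0,0],[0,0,0,0.02,0,0,0],[0,0,0,0.024,0,0,0],[0,0,0,0.028,0,0,0]]
  ]
}}

```text
time: 6.52
ee_pos: [0.6016, -0.011, 0.0845]
eef_rot: [0.697, 0.717, 0.0, 0.001]
ft_force: [-0.6, -4.6, 6.9]
width: 0.0008
grip_force: 2.9
```

{"op": "step_arm", "data": {
  "deltas": [
    [[0,0,0,0.004,0,0,0],[0,0,0,0.008,0,0,0],[0,0,0,0.012,0,0,0],[0,0,0,0.016,0,0,0],[0,0,0,0.02,0,0,0],[0,0,0,0.024,0,0,0],[0,0,0,0.028,0,0,0],[0,0,0,0.032,0,0,0],[0,0,0,0.036,0,0,0],[0,0,0,0.04,0,0,0],[0,0,0,0.044,0,0,0],[0,0,0,0.048,0,0,0],[0,0,0,0.052,0,0,0]]
  ]
}}

```text
time: 8.15
ee_pos: [0.6001, 0.0409, 0.0845]
eef_rot: [0.697, 0.717, 0.0, 0.001]
ft_force: [-0.4, -3.6, 5.9]
width: 0.0003
grip_force: 3.0
```

{"op": "step_arm", "data": {
  "deltas": [
    [[0,0,0,0.004,0,0,0],[0,0,0,0.008,0,0,0],[0,0,0,0.012,0,0,0],[0,0,0,0.016,0,0,0],[0,0,0,0.02,0,0,0],[0,0,0,0.024,0,0,0],[0,0,0,0.028,0,0,0],[0,0,0,0.03,0,0,0]]
  ]
}}

```text
time: 9.15
ee_pos: [0.5992, 0.0711, 0.0845]
eef_rot: [0.697, 0.717, 0.0, 0.001]
ft_force: [0.2, -4.2, 5.1]
width: 0.0003
grip_force: 3.0
```

{"op": "step_arm", "data": {
  "deltas": [
    [[0,0,0,0.002,0,0,0],[0,0,0,0.004,0,0,0]]
  ]
}}

```text
time: 9.4
ee_pos: [0.599, 0.075, 0.0844]
eef_rot: [0.697, 0.717, 0.0, 0.001]
ft_force: [0.8, -3.7, 5.8]
width: 0.0007
grip_force: 2.8
```

{"op": "step_arm", "data": {
  "deltas": [
    [[0,0,0,0.002,0,0,0],[0,0,0,0.004,0,0,0]]
  ]
}}

```text
time: 9.65
ee_pos: [0.5987, 0.0794, 0.0843]
eef_rot: [0.697, 0.717, 0.0, 0.001]
ft_force: [1.0, -2.6, 3.3]
width: 0.0007
grip_force: 1.7
```

{"op": "step_arm", "data": {
  "deltas": [
    [[0,0,0,0.002,0,0,0],[0,0,0,0.004,0,0,0]]
  ]
}}

```text
time: 9.9
ee_pos: [0.5975, 0.085, 0.0834]
eef_rot: [0.696, 0.718, -0.0, -0.0]
ft_force: [0.1, -0.4, -0.0]
width: 0.0008
grip_force: 0.0
```

Contact dropped out at TCP y ≈ 0.080, which puts the near rim at about 0.071 and the notch centre at about 0.092. That agrees with the camera estimate.

{"op": "step_arm", "data": {
  "deltas": [
    [[0,0,0,0.003,0,0,0],[0,0,0,0.006,0,0,0],[0,0,0,0.007,0,0,0],[0,0,0,0.007,0,0.003,0],[0,0,0,0.007,0,0.006,0],[0,0,0,0.007,0,0.009,0],[0,0,0,0.007,0,0.012,0],[0,0,0,0.007,0,0.014,0],[0,0,0,0.007,0,0.014,0]]
  ]
}}

```text
time: 11.02
ee_pos: [0.5976, 0.0913, 0.0697]
eef_rot: [0.696, 0.718, -0.0, -0.0]
ft_force: [-0.2, -0.8, -0.8]
width: 0.0005
grip_force: 0.0
```

{"op": "step_arm", "data": {
  "deltas": [
    [[0,0,0,0,0,0.001,0],[0,0,0,0,0,0.002,0],[0,0,0,0,0,0.003,0],[0,0,0,0,0,0.004,0],[0,0,0,0,0,0.005,0],[0,0,0,0,0,0.006,0],[0,0,0,0,0,0.006,0]]
  ]
}}

```text
time: 11.9
ee_pos: [0.5977, 0.0913, 0.0638]
eef_rot: [0.696, 0.718, 0.0, -0.0]
ft_force: [-0.6, 0.8, 2.9]
width: 0.0004
grip_force: 1.3
```

Pressing the key: the force is about 3–4 N and the tip is 2–3 mm down. I'll continue.

{"op": "step_arm", "data": {
  "deltas": [
    [[0,0,0,0,0,0.001,0],[0,0,0,0,0,0.002,0],[0,0,0,0,0,0.003,0],[0,0,0,0,0,0.004,0],[0,0,0,0,0,0.0045,0],[0,0,0,0,0,0.005,0],[0,0,0,0,0,0.005,0]]
  ]
}}

```text
time: 12.78
ee_pos: [0.5977, 0.0914, 0.0588]
eef_rot: [0.696, 0.718, 0.0, 0.0]
ft_force: [-0.1, 0.4, 2.7]
width: 0.0003
grip_force: 1.3
```

{"op": "step_arm", "data": {
  "deltas": [
    [[0,0,0,0,0,0.0005,0],[0,0,0,0,0,0.001,0],[0,0,0,0,0,0.001,0]]
  ]
}}

```text
time: 13.15
ee_pos: [0.5978, 0.0914, 0.0585]
eef_rot: [0.696, 0.718, 0.0, -0.0]
ft_force: [-4.2, -0.3, 10.2]
width: 0.0006
grip_force: 4.9
```

The key is on its stop: 25.9 mm below the edge, with the force rising to 10 N. I'll hold briefly, then lift clear.

{"op": "step_arm", "data": {
  "deltas": [
    [[0,0,0,0,0,0.0004,0],[0,0,0,0,0,0.0004,0],[0,0,0,0,0,-0.001,0],[0,0,0,0,0,-0.01,0],[0,0,0,0,0,-0.03,0],[0,0,0,0,0,-0.06,0],[0,0,0,0,0,-0.1,0],[0,0,0,0,0,-0.15,0],[0,0,0,-0.05,0,-0.18,0],[0,0,0,-0.1,0,-0.2,0],[0,0,0,-0.15,0,-0.2,0],[0,0,0,-0.2,0,-0.2,0],[0,0,0,-0.25,0,-0.2,0],[0,0,0,-0.25,0,-0.2,0],[0,0,0,-0.25,0,-0.2,0]]
  ]
}}

```text
time: 15.02
ee_pos: [0.6053, -0.1581, 0.2586]
eef_rot: [0.696, 0.718, 0.0, 0.0]
ft_force: [-0.7, 0.7, -0.1]
width: 0.0005
grip_force: 0.0
```

Run:
```python
from bench import cams
from h import *
import cv2
S=cams.camera("side");T=cams.camera("top")
a=cv2.resize(S["img"][165:265,200:290],None,fx=4,fy=4,interpolation=cv2.INTER_CUBIC)
b=cv2.resize(T["img"][130:230,180:280],None,fx=4,fy=4,interpolation=cv2.INTER_CUBIC)
cv2.imwrite("pics/m2.png",np.hstack([a,b])[:,:,::-1])
```

```text
(no output)
```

View pics/m2.png

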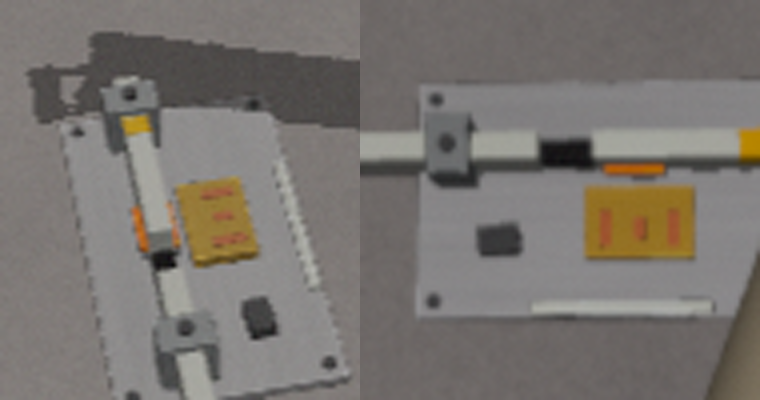

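The orange tongue (top half, (634,168)) has drawn back off the die. The die (640,222) and spacer (498,240) have not moved, and the arm is clear.

```bash
python3 -c "
from bench import r
print(r.close_job())"
```

```text
the job is handed in; nothing more can be done
None
```

I found the notch about 149 mm past the yellow mark by sliding lightly along the edge, and pressed the key to its stop. The last picture shows the tongue drawn off the die, with die and spacer unmoved. The arm is clear and the job is handed in; no verdict came back.

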